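# Set the microtome's specimen clamp to a running fit

## Robot

A 6-joint arm with a two-finger parallel gripper is mounted at the origin on the work surface. World frame = base frame: x ahead of the robot, y to its left, z up, the work surface at z = 0. Lengths are in m, angles in degrees, forces in N, time in s.
With the tool pointing down it reaches from about 0.3 to 0.75 m from the base axis. Payload 8.5 kg.
Tool frame: the origin (TCP) lies at the very end of the fingers, on their centre line; the grasp point (between the pads) lies 19 mm behind it; z points along the fingers, y is the line along which they close (so a half turn about z gives the same grasp; the last joint's range is limited). The gripper opens to 85 mm and grips with 20 to 120 N. Pads are 22 mm wide; open, the fingers measure 114 mm over their backs; the gripper's body (76 mm by 85 mm) begins 54 mm behind the grasp point. The pads swing forward as they close: fully open they stand 13 mm farther back than shut.
Start: joints at [-88.768, 21.807, 74.336, -0, 83.858, -12.336], TCP at [0.129, -0.535, 0.231] pointing down, gripper open.
Joint ranges: [-178.18, 178.18], [-50.72, 133.34], [12.68, 142.11], [-81.47, 261.47], [9.98, 163.14], [-165.26, 165.26]. Speed limits (degrees/s): [136.94, 136.94, 180, 180, 180, 180].

## Interface

Orientations are given as a 3x3 rotation matrix whose columns are the frame's x, y, z axes.
In Python, from rig import env gives the robot as it stands.
- The arm moves only by the tool move_arm, never from a script. Its argument "plan" is a list of rows, each a list of 7 numbers: the turn, a rotation vector about the tool's x, y, z in degrees, then the shift along the tool's x, y, z in cm, then the gripper command: -1 is shut, 1 is fully open, values between are in proportion. In form: [[ax, ay, az, tx, ty, tz, jaw], ...]. A call has 1 to 5 rows; each row is the pose to reach, as a shift and turn from the pose commanded when the call began, along the tool's axes at that moment; what a row does not reach only later rows make up. A row lasts 1/10 s, in which the tool goes at most 50 mm and 8.59 degrees, less where a joint would pass 70% of its speed; a pose out of reach is approached as far as the arm can. A call with a gripper value outside its range is refused whole. The fingers move at their own pace and stop on an object; "squeeze" is the grip in N (left out, the last holds). Time passes only in rows, so rows that repeat a pose let the fingers close. It gives the time, the measured TCP pose, the force, the opening and the grip force at its end, in the units of the state.
- env.observe(): the state, without advancing time (a new reading comes with each control period).
- env.get_image(name): name is "side" or "top"; returns a dict with "color" (480x640x3 uint8, red, green, blue), "fov_y" (degrees; the focal length in pixels is half the picture's height over the tangent of half this angle, whatever the lens; pixels are square), "cx", "cy" (the principal point, pixels), "R" (3x3) and "t" (3): a world point X has camera coordinates R X + t. Camera axes: x right, y down, z forward; pixel columns grow to the right and rows downward; lengths in m; the calibration is good to about 2 mm. A picture is of the moment at which its call begins. There is no depth.
- env.close_job(): hands the job in; it is judged then, once.
Trained networks look in a picture, given as the dict that the camera call returned (one of the last four; its "shot" number tells which), for a name from the list of things; names that differ only in an ending like _2 or _b are one class to them, and where a whole thing is asked for, a point or a joint stands for the part that bears it (a point fixed in the world has none). Each returns a list of dicts, best first, with "conf" (0 to 1); they miss things now and then, are a little off and sometimes report something else, mostly with a low value. They report only what shows in the picture. A call takes as long as a camera call. They do not tell look-alikes from the thing itself.
- env.outline_of(target, picture): "mask" (480x640 bool, what is visible of it) and "bbox" ([centre column, centre row, width, height] in pixels, round what is visible of it).
- env.tip_of(target, picture): "pixel" ([column, row] in pixels: a listed point, or the origin of a listed thing).
The state is a dict: "time_s": time; "q": joint angles; "qvel": joint speeds; "joint_efforts": joint torques, N m; "position": TCP position; "tool_rot": TCP orientation; "ft_force": force on the tool from outside, world axes, zero at the start; "wrist_torque": the same for the moment, N m; "grip_width": finger opening in m; "gripper_force": force on a finger pad.
Only numpy, scipy, OpenCV 4.12 (cv2) and the standard library are available. Lean on these libraries where they do the work, as an engineer would, in place of code of your own. Each camera call takes 0.05 s, during which the arm holds its last target. There are 200 camera calls.

## Task

Push the metal specimen holder on the microtome's table square and flush into the corner between the two fences. Then turn the black thumbscrew on the clamp bridge clockwise until it seats, back it off a quarter turn, and finish with the gripper still holding the screw there. Leave the holder in its corner and do not disturb the glassware.

Things in the scene. Friction and masses are not known exactly. Their poses are not given: they have to be found in the camera images.
- stage: The microtome's specimen table, fixed to the bench: grey cast base with a flat steel top, 230 (its x) by 180 (its y) mm, top face 40 mm above the bench. Origin at the centre of its underside, z up. Two dark steel fences, 14 mm tall, stand on its far (+x) and left (+y) sides; the -x and -y sides are open. The small feed drum on its -y side is only looks. Yaw up to 0.3 rad.
- fence_corner (a point): Inner corner where the two fences meet, at the steel top face: stage (90, 65, 40) mm, axes as the stage's. The far fence's inner face runs from here along -y for 155 mm, the left fence's along -x for 109 mm. A grey clamp bridge, 24 mm wide in x, centred at stage x = 70 mm, reaches from the left fence over the table to stage y = 31 mm; underside 70, top 80 mm above the bench.
- holder_center (a point): Centre of the loose aluminium specimen holder, 90 (its x) by 60 (its y) by 26 mm tall, 0.26 to 0.43 kg, sliding easily on the oiled steel top; a pale paraffin specimen (34 x 44 x 11 mm) sits on the -x half of its top. z up. It starts 20 to 45 mm short of each fence, turned up to 0.2 rad; its +x end goes to the far fence. Flush in the corner its centre is at stage (45, 35, 53) mm, clear under the bridge.
- screw_grip (a point): Grip point of the black thumbscrew on the bridge, on its upright turning axis at stage (70, 46) mm, 104 mm above the bench. The screw's head is a bar 38 mm long (this point's x), 12 mm thick (its y), from 84 to 114 mm above the bench, on a round collar of 24 mm diameter. It does not noticeably rise or sink as it turns.
- thumbscrew (a joint): Turn of the thumbscrew, rad; grows clockwise seen from above. 0 is seated: a hard stop, the bar then parallel to the stage's x axis. Negative is backed off (-1.57 a quarter turn); it cannot go below -3.2. Starts between -1.9 and -0.8. Turns stiffly (0.06 N m friction) and stays where it is left.
- beaker: Bystander: glass beaker, 60 mm across, 85 mm tall, origin at its underside. Left alone.
- reagent: Bystander: amber glass bottle, 52 mm across, 110 mm tall, origin at its underside. Left alone.
- dish: Bystander: shallow glass dish, 90 mm across, 16 mm tall, origin at its underside. Left alone.
Mind the look-alikes: they are no part of the job. What is shaped like the part that bears holder_center but blue or purple is not meant.

How it is judged:
By the outcome, as a careful person would: the job done as asked, in the order asked, and still so for the second after the job is handed in, while the arm keeps its last pose, push and grip.
It also fails if it takes over 70 s, if anything falls off the work surface, if the arm or the gripper's body presses on something with over 40 N, if the wrist force passes 120 N, or if a joint passes its speed limit or range.

## Working session

There is one attempt and no reset: what is moved stays moved. The work goes in short steps, Python scripts to look and compute and a tool call to move; the robot and the scene stay as the last step left them, time stands still between calls to the robot, and variables do not carry over. Pictures are saved under pics/ and viewed, at most 10 in all, crops included, and the job is handed in when it is done.

Besides the shell and the picture viewer there is one more tool, called after "Call:" by a JSON object that holds its "method" and its "body". move_arm: Moves the arm, as the interface text tells. Its arguments: {"type":"object","properties":{"plan":{"type":"array"},"squeeze":{"type":"number"}},"required":["plan"]}

```bash
mkdir -p pics; ls; cat > h.py <<'E'
import numpy as np, cv2
from rig import env
def K(im):
    f=240/np.tan(np.radians(im['fov_y'])/2); return f
def ray(im,px):
    f=K(im); R=np.array(im['R']);t=np.array(im['t'])
    d=R.T@np.array([(px[0]-im['cx'])/f,(px[1]-im['cy'])/f,1]); return -R.T@t,d
def onz(im,px,z):
    c,d=ray(im,px); return c+d*(z-c[2])/d[2]
def proj(im,X):
    p=np.array(im['R'])@np.array(X)+np.array(im['t']); return K(im)*p[:2]/p[2]+[im['cx'],im['cy']]
def save(im,n): cv2.imwrite('pics/'+n+'.png',im['color'][:,:,::-1])
E
python3 - <<'E'
from h import *
for n in('top','side'):
    im=env.get_image(n); save(im,n+'0'); c,_=ray(im,(0,0)); print(n,im['fov_y'],c.round(3))
    for g in('stage','fence_corner','holder_center','screw_grip','beaker','reagent','dish'):
        for r in env.tip_of(g,im)[:3]: print(g,r['conf'],r['pixel'])
print(env.observe())
E
```

```text
pics
top 46.908766128220535 [ 0.386 -0.006  1.268]
stage 0.69 [337.2, 255.1]
fence_corner 0.59 [316.1, 207.3]
holder_center 0.75 [253.5, 246.5]
holder_center 0.74 [426.4, 217.7]
holder_center 0.57 [341.5, 245.5]
screw_grip 0.71 [323.3, 211.0]
beaker 0.58 [189.8, 286.5]
reagent 0.86 [477.9, 256.3]
dish 0.62 [174.9, 189.0]
side 46.67288871953468 [0.061 0.679 1.027]
stage 0.81 [335.0, 286.7]
fence_corner 0.78 [291.3, 267.4]
holder_center 0.88 [331.7, 268.8]
holder_center 0.8 [352.7, 221.6]
holder_center 0.78 [277.5, 335.0]
screw_grip 0.63 [300.6, 251.3]
beaker 0.83 [267.6, 409.5]
reagent 0.93 [400.6, 215.8]
dish 0.63 [173.6, 361.8]
{'time_s': 0.8, 'q': array([-8.87690468e+01,  2.18056805e+01,  7.43366328e+01, -1.01768300e-03,
        8.38570987e+01, -1.23356082e+01]), 'qvel': array([-0.00046679,  0.01172587, -0.00462789, -0.01727167,  0.00982549,
        0.02117025]), 'joint_efforts': array([-7.38252711e-04, -4.48295474e+01, -2.31460118e+01, -3.41620998e-04,
        4.63821016e-04, -2.91353467e-05]), 'position': array([ 0.12901045, -0.53463095,  0.23132624]), 'tool_rot': array([[ 9.72097621e-01,  2.34576670e-01, -1.74354124e-05],
       [ 2.34576670e-01, -9.72097622e-01, -1.06385583e-05],
       [-1.94444805e-05,  6.25177626e-06, -1.00000000e+00]]), 'ft_force': array([ 0.11386938,  0.0376564 , -0.39319838]), 'wrist_torque': array([-0.01405049,  0.04923518, -0.10354524]), 'gripper_force': 0.0, 'grip_width': 0.08537998398702673}
```

View pics/top0.png

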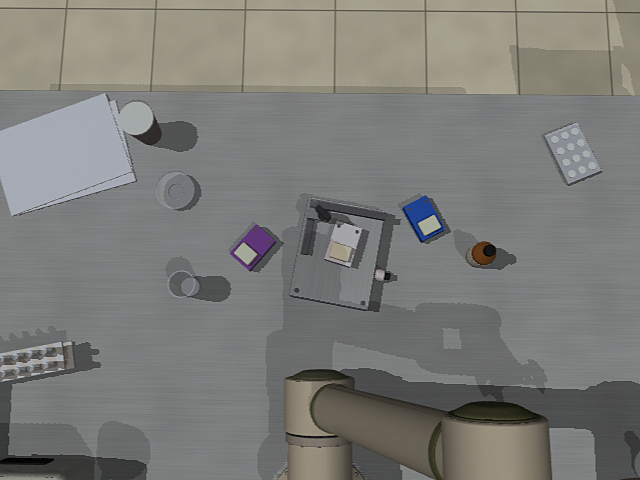

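View pics/side0.png

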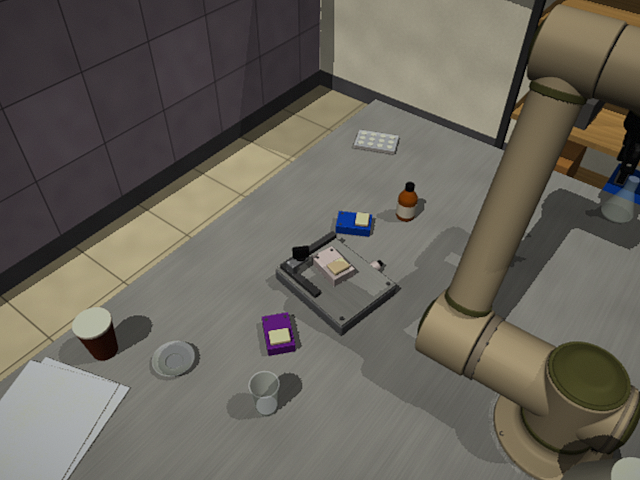

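The top view shows the stage at about (290–400, 193–312). The real holder is at (342,245) and the screw at (322,212). The purple holder at (253,247) and the blue one at (425,218) are look-alikes. I'll zoom in next.

```bash
python3 - <<'E'
from h import *
a=cv2.imread('pics/top0.png')[185:320,285:405]; b=cv2.imread('pics/side0.png')[225:335,270:405]
cv2.imwrite('pics/c1.png',np.hstack([cv2.resize(a,None,fx=3.2,fy=3.2,interpolation=2)[:432],np.zeros((432,0,3),np.uint8),cv2.resize(cv2.copyMakeBorder(b,0,25,0,0,0),None,fx=3,fy=3.2,interpolation=2)[:432]])) 
it=env.get_image('top'); s=env.get_image('side')
def tri(pt,ps):
    A=[];B=[]
    M=0;v=0
    for im,p in((it,pt),(s,ps)):
        c,d=ray(im,p);d=d/np.linalg.norm(d);P=np.eye(3)-np.outer(d,d);M=M+P;v=v+P@c
    return np.linalg.solve(M,v)
for n,a,b in(('stage',[337.2,255.1],[335,286.7]),('corner',[316.1,207.3],[291.3,267.4]),('hold',[341.5,245.5],[331.7,268.8]),('screw',[323.3,211],[300.6,251.3])):
    print(n,tri(a,b).round(4), onz(it,a,{'stage':0,'corner':.04,'hold':.053,'screw':.104}[n]).round(4),onz(s,b,{'stage':0,'corner':.04,'hold':.053,'screw':.104}[n]).round(4))
for im in(it,s):
    for g in('stage','holder_center','screw_grip'):
        for o in env.outline_of(g,im)[:3]:
            m=o['mask']; print(g,o['conf'],o['bbox'],m.sum(),cv2.minAreaRect(np.argwhere(m)[:,::-1].astype(np.float32)))
E
```

```text
stage [ 0.5539 -0.0313 -0.0028] [ 0.5538 -0.0312  0.    ] [ 0.5523 -0.0295  0.    ]
corner [0.6533 0.0167 0.0421] [0.6572 0.0185 0.04  ] [0.6509 0.0141 0.04  ]
hold [ 0.5703 -0.0395  0.0432] [ 0.5684 -0.0394  0.053 ] [ 0.5657 -0.0321  0.053 ]
screw [0.6348 0.0007 0.0958] [0.6351 0.0017 0.104 ] [0.6276 0.0059 0.104 ]
stage 0.68 [339.9, 253.0, 101.4, 113.0] 7231 ((343.3697509765625, 255.27862548828125), (96.0160903930664, 102.69322967529297), 10.43747615814209)
stage 0.16 [324.6, 214.1, 19.1, 16.3] 146 ((321.5000305175781, 213.50003051757812), (18.384775161743164, 9.899494171142578), 45.0)
holder_center 0.92 [424.5, 219.3, 40.3, 45.3] 1115 ((422.60003662109375, 218.20001220703125), (40.24922180175781, 28.621667861938477), 63.43495178222656)
holder_center 0.85 [341.6, 246.4, 36.3, 43.4] 1161 ((342.3515319824219, 243.7101593017578), (28.30565643310547, 42.09008026123047), 17.87869644165039)
holder_center 0.71 [255.1, 246.2, 47.4, 43.5] 1117 ((252.65525817871094, 247.354736328125), (28.425533294677734, 40.67852783203125), 42.137596130371094)
screw_grip 0.7 [322.6, 211.1, 12.6, 15.1] 123 ((322.0, 212.5), (13.0, 12.0), 90.0)
stage 0.63 [335.2, 282.8, 117.5, 101.3] 5962 ((337.0304260253906, 277.5773620605469), (105.17611694335938, 83.62059020996094), 41.987213134765625)
stage 0.44 [299.8, 252.7, 13.4, 12.6] 210 ((300.0, 252.5), (15.0, 16.0), 90.0)
holder_center 0.67 [354.0, 225.4, 38.7, 29.7] 811 ((353.0428466796875, 223.1864776611328), (35.95024108886719, 23.70403289794922), 3.012787342071533)
holder_center 0.64 [276.5, 334.1, 31.3, 40.3] 1148 ((277.6007080078125, 333.07049560546875), (40.31819534301758, 29.195934295654297), 79.99201965332031)
holder_center 0.58 [332.1, 264.8, 43.9, 39.0] 1004 ((332.0622253417969, 265.5039367675781), (40.79999542236328, 27.920429229736328), 48.57633590698242)
screw_grip 0.54 [297.1, 250.8, 12.7, 15.6] 226 ((300.0, 252.5), (15.0, 16.0), 90.0)
```

View pics/c1.png

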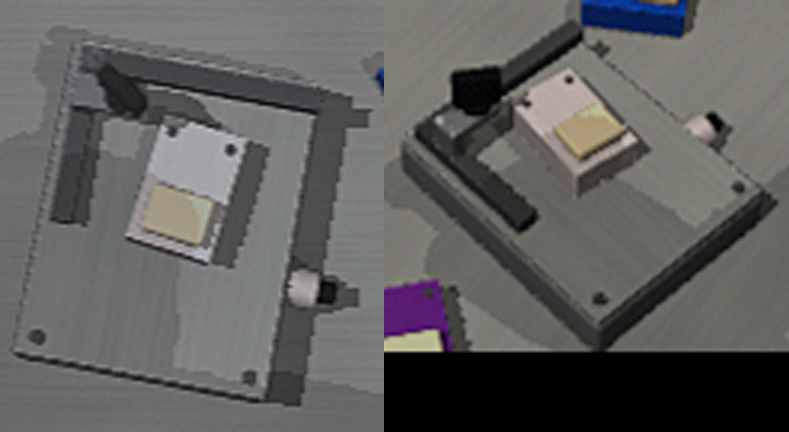

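```bash
cat > fit.py <<'E'
from h import *
from scipy.optimize import least_squares
T=lambda x,y:(x/3.2+285,y/3.2+185); S=lambda x,y:((x-384)/3+270,y/3.2+225)
it=env.get_image('top'); s=env.get_image('side')
st=[(it,T(14,352),(-115,90,40)),(it,T(268,402),(-115,-90,40)),(it,T(88,224),(-19,65,47)),(it,T(320,110),(90,-90,54)),
(s,S(597,322),(-115,90,40)),(s,S(770,196),(-115,-90,40)),(s,S(522,228),(-19,65,54))]
ho=[(it,T(163,118),(45,30,26)),(it,T(252,140),(45,-30,26)),(it,T(126,236),(-45,30,26)),(it,T(207,260),(-45,-30,26)),
(s,S(570,68),(45,-30,26)),(s,S(577,166),(-45,30,26)),(s,S(640,128),(-45,-30,26))]
def fit(P,z0,g):
    def w(p,q):
        c,n=np.cos(p[2]),np.sin(p[2]); x,y,z=np.array(q)/1000; return [p[0]+c*x-n*y,p[1]+n*x+c*y,z+z0]
    r=least_squares(lambda p:np.concatenate([proj(i,w(p,q))-u for i,u,q in P]),g,loss='soft_l1')
    print(r.x.round(4),np.degrees(r.x[2]).round(2)); print(r.fun.reshape(-1,2).round(1).tolist()); return r.x,w
a,w=fit(st,0,[.554,-.031,-.19]); b,wh=fit(ho,.04,[.568,-.039,-.3])
d=b[:2]-a[:2];c,n=np.cos(a[2]),np.sin(a[2]); print('holder in stage',c*d[0]+n*d[1],-n*d[0]+c*d[1],'rel yaw',np.degrees(b[2]-a[2]))
print('screw',w(a,(70,46,104)))
out=[]
for im,(x0,x1,y0,y1) in((it,(285,405,185,320)),(s,(270,405,225,345))):
    k=3.2; v=cv2.resize(im['color'][y0:y1,x0:x1,::-1],None,fx=k,fy=k,interpolation=2)
    def L(f,pp,col):
        cv2.polylines(v,[np.array([((proj(im,f(q))-[x0,y0])*k) for q in pp]).astype(np.int32)],False,col,1)
    L(lambda q:w(a,q),[(-115,90,40),(-115,-90,40),(115,-90,40),(115,90,40),(-115,90,40)],(0,0,255))
    L(lambda q:w(a,q),[(-19,65,54),(90,65,54),(90,-90,54)],(0,255,0))
    L(lambda q:w(a,q),[(58,65,80),(58,31,80),(82,31,80),(82,65,80)],(255,255,0))
    L(lambda q:wh(b,q),[(45,30,26),(45,-30,26),(-45,-30,26),(-45,30,26),(45,30,26)],(255,0,255))
    th=np.radians(61); e=lambda r:(70+r*np.cos(th),46+r*np.sin(th),114)
    L(lambda q:w(a,q),[e(-19),e(19)],(0,255,255)); out.append(v[:384])
cv2.imwrite('pics/c2.png',np.hstack(out)[:, :800])
E
python3 fit.py
```

```text
[ 0.5547 -0.0319 -0.1775] -10.17
[[-1.0, 0.3], [-0.4, 0.2], [-4.8, -0.2], [0.2, 0.5], [0.4, -0.5], [-1.4, -3.3], [4.3, -6.5]]
[ 0.5706 -0.0438 -0.2907] -16.66
[[0.8, -1.4], [-1.1, -0.3], [0.2, 0.2], [1.1, 0.9], [-0.0, -1.5], [-0.0, 1.8], [-0.3, 2.4]]
holder in stage 0.017806644732238315 -0.008876896372376108 rel yaw -6.489555660075207
screw [np.float64(0.631673639763236), np.float64(0.000979709870086047), np.float64(0.104)]
```

View pics/c2.png

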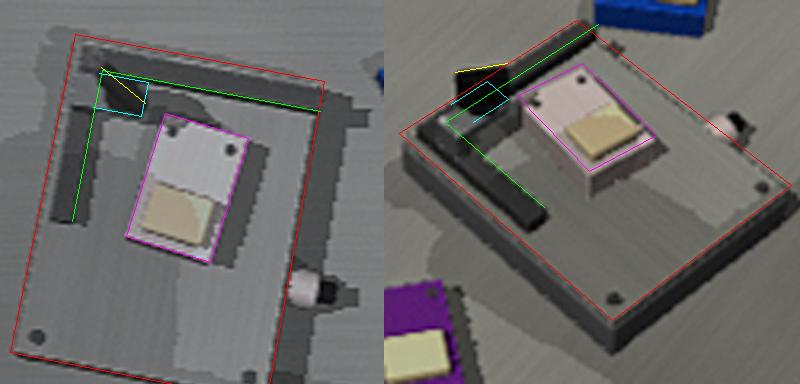

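```bash
sed -i "s/(it,T(88,224),(-19,65,47)),//; s/(s,S(770,196),(-115,-90,40)),(s,S(522,228),(-19,65,54))/(s,(400,284.5),(-115,-90,40)),(s,(320.9,291.3),(-19,65,54))/" fit.py; python3 fit.py
python3 - <<'E'
from h import *
it=env.get_image('top');
for im in(it,env.get_image('side')):
    g=im['color'].max(2); 
    r=(slice(195,228),slice(305,340)) if im is it else (slice(238,268),slice(285,318))
    m=(g[r]<48).astype(np.uint8); n,l,s,c=cv2.connectedComponentsWithStats(m)
    k=1+s[1:,4].argmax(); p=np.argwhere(l==k)[:,::-1]+[r[1].start,r[0].start]
    print(s[k],c[k]+[r[1].start,r[0].start],cv2.minAreaRect(p.astype(np.float32)))
    print('\n'.join(''.join('#' if x<35 else '+' if x<48 else '.' for x in row) for row in g[r]))
E
```

```text
[ 0.5541 -0.0318 -0.1751] -10.03
[[-1.0, 0.7], [-0.3, 0.4], [0.1, 0.6], [0.7, -0.4], [-2.6, -1.5], [-0.4, -1.4]]
[ 0.5706 -0.0438 -0.2907] -16.66
[[0.8, -1.4], [-1.1, -0.3], [0.2, 0.2], [1.1, 0.9], [-0.0, -1.5], [-0.0, 1.8], [-0.3, 2.4]]
holder in stage 0.018372473489255508 -0.008928031449163003 rel yaw -6.626604226025577
screw [np.float64(0.631018033622034), np.float64(0.0012745532356141023), np.float64(0.104)]
[ 10  10  25  17 173] [323.68208092 213.16763006] ((325.69268798828125, 214.35780334472656), (24.137222290039062, 14.080047607421875), 16.699243545532227)
...................................
...................................
...................................
...................................
...................................
...................................
...................................
...................................
...................................
...................................
.............++....................
............++++...................
...........+++++#..................
..........+#+++++#+................
...........#+++++++####+.
[... 1065 characters left out ...]
###########+......+#
........################.....+###
........################+...#####
........################..+#####.
........######################...
........#####################....
........##################+......
........##################.......
........################.........
........################.........
.......+##############+.........#
......+.+############......+.....
....+......+########+.++...+.....
..+.........########+##....+.....
.+................++++....++.....
..................++....+.++.....
+...............+#.....+++++.....
++............+##.....+++.++.....
+............++........++++......
+...........#+.........++........
+.........##++...................
```

```bash
cat >> h.py <<'E'
ST=np.array([.5541,-.0318,np.radians(-10.03)])
def s2w(x,y,z):
    c,n=np.cos(ST[2]),np.sin(ST[2]); return np.array([ST[0]+(c*x-n*y)/1e3,ST[1]+(n*x+c*y)/1e3,z/1e3])
def w2s(p):
    c,n=np.cos(ST[2]),np.sin(ST[2]); d=np.array(p[:2])-ST[:2]; return np.array([c*d[0]+n*d[1],-n*d[0]+c*d[1],p[2]])*1e3
def go(P,yaw_stage,o=None):
    o=o or env.observe(); R=np.array(o['tool_rot']); yaw=np.degrees(np.arctan2(R[1,0],R[0,0]))
    t=R.T@(np.array(P)-o['position'])*100; a=-(yaw_stage+np.degrees(ST[2])-yaw)
    print('az %.2f  t cm'%a,t.round(2),'tilt',R[2].round(4))
E
python3 - <<'E'
from h import *
it=env.get_image('top'); p=onz(it,(323,212.3),.114); print(p,w2s(p))
go(s2w(-65,-5,180),0); go(s2w(-65,-5,48),0)
E
```

```text
[0.63016498 0.00223727 0.114     ] [ 68.97439994  46.76483258 114.        ]
az 23.60  t cm [ 46.96 -41.05   5.13] tilt [ 0. -0. -1.]
az 23.60  t cm [ 46.96 -41.05  18.33] tilt [ 0. -0. -1.]
```

Call:
{"method": "move_arm", "body": {"plan": [[0, 0, 5, 3.75, -3.28, 0, 0.2], [0, 0, 10, 7.5, -6.56, 0, 0], [0, 0, 14, 11.25, -9.84, 0, -0.3], [0, 0, 18, 15, -13.1, 0, -0.3], [0, 0, 23.6, 18.75, -16.4, 0, -0.3]]}}

```text
time_s: 2.05
position: [0.2735, -0.3295, 0.2315]
tool_rot: [[0.984, -0.178, 0.0], [-0.178, -0.984, -0.0], [0.0, 0.0, -1.0]]
ft_force: [0.5, 0.0, 0.6]
grip_width: 0.0299
gripper_force: 0.0
```

Call:
{"method": "move_arm", "body": {"plan": [[0, 0, 0, 2, -4.2, 0, -0.3], [0, 0, 0, 4, -8.4, 0, -0.3], [0, 0, 0, 6, -12.6, 0, -0.3], [0, 0, 0, 8, -16.8, 0, -0.3], [0, 0, 0, 10, -21, 0, -0.3]]}}

```text
time_s: 2.55
position: [0.4087, -0.1401, 0.2316]
tool_rot: [[0.985, -0.174, 0.001], [-0.174, -0.985, -0.0], [0.001, 0.0, -1.0]]
ft_force: [0.7, -0.9, -0.2]
grip_width: 0.0298
gripper_force: 0.0
```

Call:
{"method": "move_arm", "body": {"plan": [[0, 0, 0, 2, -4.2, 1, -0.3], [0, 0, 0, 4, -8.4, 2, -0.3], [0, 0, -0.2, 5.8, -12.7, 6, -0.3], [0, 0, -0.2, 5.8, -12.7, 9, -0.3], [0, 0, -0.2, 5.8, -12.7, 12, -0.3]]}}

```text
time_s: 3.05
position: [0.4873, -0.0252, 0.1096]
tool_rot: [[0.986, -0.168, -0.0], [-0.168, -0.986, 0.0], [-0.001, -0.0, -1.0]]
ft_force: [-0.3, -0.7, -0.6]
grip_width: 0.0298
gripper_force: 0.0
```

```bash
python3 - <<'E'
from h import *
o=env.observe(); print(w2s(o['position'])); go(s2w(-65,-5,48),0)
E
```

```text
[-66.89121     -5.13840856 109.5958224 ]
az 0.36  t cm [ 0.19 -0.01  6.16] tilt [-5.e-04 -2.e-04 -1.e+00]
```

Call:
{"method": "move_arm", "body": {"plan": [[0, 0, 0.4, 0, 0, 3, -0.3], [0, 0, 0.4, 0, 0, 6.2, -0.3], [0, 0, 0.4, 1, 0, 6.2, -0.3], [0, 0, 0.4, 2, 0, 6.2, -0.3], [0, 0, 0.4, 3, 0, 6.2, -0.3]]}}

```text
time_s: 3.55
position: [0.5186, -0.0326, 0.051]
tool_rot: [[0.984, -0.178, 0.003], [-0.178, -0.984, -0.001], [0.003, 0.0, -1.0]]
ft_force: [-0.0, -0.1, -0.2]
grip_width: 0.0299
gripper_force: 0.4
```

Call:
{"method": "move_arm", "body": {"plan": [[0, 0, 0, 0.4, 0, 0, -0.3], [0, 0, 0, 0.8, 0, 0, -0.3], [0, 0, 0, 1.2, 0, 0, -0.3], [0, 0, 0, 1.5, 0, 0, -0.3], [0, 0, 0, 1.8, 0, 0, -0.3]]}}

```text
time_s: 4.05
position: [0.5345, -0.0352, 0.0495]
tool_rot: [[0.984, -0.178, -0.0], [-0.178, -0.984, 0.0], [-0.0, -0.0, -1.0]]
ft_force: [-1.1, 1.0, 1.0]
grip_width: 0.0299
gripper_force: 0.7
```

```bash
python3 - <<'E'
from h import *
o=env.observe(); print(w2s(o['position']),o['ft_force']); go(s2w(-11,-5,48),0)
it=env.get_image('top'); cv2.imwrite('pics/t2.png',cv2.resize(it['color'][180:320,270:410,::-1],None,fx=4,fy=4,interpolation=2))
E
```

```text
[-18.72466292  -6.75977469  49.4593756 ] [-1.11174435  1.00157907  0.98647011]
az -0.20  t cm [ 0.77 -0.18  0.15] tilt [-1.e-04 -1.e-04 -1.e+00]
```

View pics/t2.png

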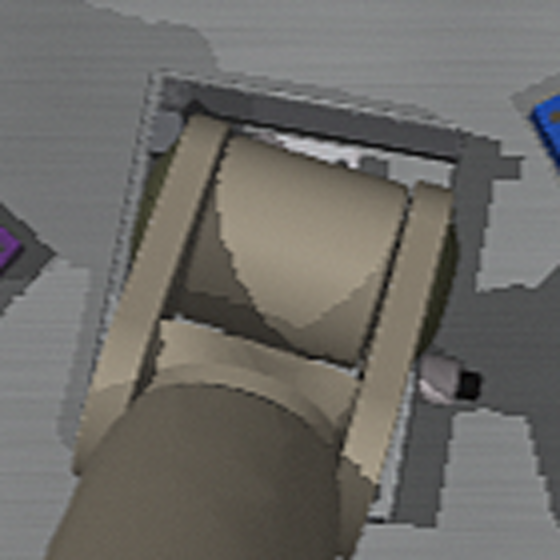

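The arm hides most of the stage, but the holder's far end shows at about (310,150) in the crop, just short of the far fence. I'll keep pushing in small steps.

Call:
{"method": "move_arm", "body": {"plan": [[0, 0, 0, 0.2, 0, 0, -0.3], [0, 0, 0, 0.4, 0, 0, -0.3], [0, 0, 0, 0.6, 0, 0, -0.3], [0, 0, 0, 0.6, 0, 0, -0.3]]}}

```text
time_s: 4.5
position: [0.5406, -0.0364, 0.0493]
tool_rot: [[0.984, -0.178, 0.001], [-0.178, -0.984, -0.0], [0.001, 0.0, -1.0]]
ft_force: [0.3, -0.2, 0.9]
grip_width: 0.0297
gripper_force: 0.0
```

Call:
{"method": "move_arm", "body": {"plan": [[0, 0, 0, 0.1, 0, 0, -0.3], [0, 0, 0, 0.2, 0, 0, -0.3], [0, 0, 0, 0.2, 0, 0, -0.3]]}}

```text
time_s: 4.8
position: [0.5415, -0.0365, 0.0492]
tool_rot: [[0.984, -0.178, -0.002], [-0.178, -0.984, 0.0], [-0.002, -0.0, -1.0]]
ft_force: [-5.4, 0.3, 2.3]
grip_width: 0.0298
gripper_force: 2.5
```

Call:
{"method": "move_arm", "body": {"plan": [[0, 0, -0.2, 0.1, 0, 0, -0.3], [0, 0, -0.2, 0.1, 0, 0, -0.3]]}}

```text
time_s: 5.0
position: [0.5415, -0.0366, 0.0491]
tool_rot: [[0.985, -0.174, -0.004], [-0.174, -0.985, 0.001], [-0.004, 0.0, -1.0]]
ft_force: [-9.8, 0.0, 5.2]
grip_width: 0.0299
gripper_force: 4.5
```

```bash
python3 - <<'E'
from h import *
o=env.observe(); print(w2s(o['position']),o['ft_force'],o['wrist_torque']); go(s2w(-30,-50,150),90);go(s2w(30,-55,150),90)
E
```

```text
[-11.5602206   -6.89223776  49.07702251] [-9.8140106   0.02256759  5.24518146] [-0.04784043  1.43189404 -0.10494088]
az -89.99  t cm [ -1.89   4.31 -10.08] tilt [-4.4e-03  2.0e-04 -1.0e+00]
az -89.99  t cm [  4.11   4.81 -10.11] tilt [-4.4e-03  2.0e-04 -1.0e+00]
```

Call:
{"method": "move_arm", "body": {"plan": [[0, 0, 0, -1, 0, 0, -0.3], [0, 0, 0, -2, 0, 0, -0.3], [0, 0, -8, -2, 0, -4, -0.3], [0, 0, -16, -2, 2, -8, -0.3], [0, 0, -24, 0, 4, -11, -0.1]]}}

```text
time_s: 5.5
position: [0.535, -0.0758, 0.1619]
tool_rot: [[0.969, 0.248, 0.001], [0.248, -0.969, -0.0], [0.001, 0.001, -1.0]]
ft_force: [0.1, -1.0, 0.3]
grip_width: 0.0382
gripper_force: 0.0
```

Call:
{"method": "move_arm", "body": {"plan": [[0, 0, -8, 1, 1, 0, -0.1], [0, 0, -16, 2, 1, 0, -0.1], [0, 0, -24, 2, 1, 0, -0.1], [0, 0, -32, 2, 1, 0, -0.1], [0, 0, -40, 2, 1, 0, -0.1]]}}

```text
time_s: 6.0
position: [0.5578, -0.081, 0.1592]
tool_rot: [[0.584, 0.812, 0.001], [0.812, -0.584, -0.0], [0.0, 0.001, -1.0]]
ft_force: [-0.1, 1.0, -0.0]
grip_width: 0.0387
gripper_force: 0.0
```

Call:
{"method": "move_arm", "body": {"plan": [[0, 0, -8, 0, 0, 0, -0.1], [0, 0, -16, 0, 0, 0, -0.1], [0, 0, -26, 0, 0, 0, -0.1], [0, 0, -26, 0, 0, 0, -0.1]]}}

```text
time_s: 6.4
position: [0.5578, -0.081, 0.1593]
tool_rot: [[0.172, 0.985, 0.001], [0.985, -0.172, -0.0], [0.0, 0.001, -1.0]]
ft_force: [-0.2, -0.3, -0.6]
grip_width: 0.0388
gripper_force: 0.0
```

```bash
python3 - <<'E'
from h import *
o=env.observe(); print(w2s(o['position']),o['ft_force'],o['q']); go(s2w(32,-72,49),90)
it=env.get_image('top'); cv2.imwrite('pics/t3.png',cv2.resize(it['color'][180:320,270:410,::-1],None,fx=4,fy=4,interpolation=2))
E
```

```text
[ 12.24155538 -47.77613728 159.34864481] [-0.1867225  -0.28385973 -0.62933984] [-2.02950044e+01  2.66391824e+01  7.89228210e+01  8.29983470e-03
  7.44015919e+01 -1.03995125e+01]
az 0.13  t cm [-2.43  1.96 11.04] tilt [ 0.e+00  7.e-04 -1.e+00]
```

View pics/t3.png

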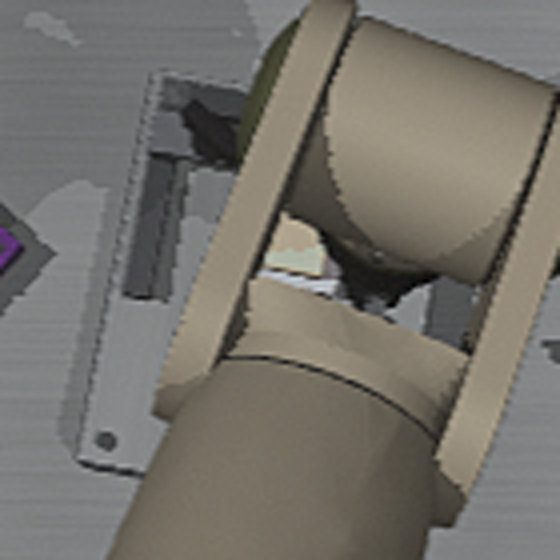

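The paraffin shows at (295,245), and the holder's near edge runs to a right corner at (340,293). The holder looks parallel to the stage and is against the far fence. Next is the +y push.

Call:
{"method": "move_arm", "body": {"plan": [[0, 0, 0.1, -2.4, 1, 0, -0.1], [0, 0, 0.1, -2.4, 2, 4, -0.1], [0, 0, 0.1, -2.4, 2, 8, -0.1], [0, 0, 0.1, -2.4, 2, 11, -0.1], [0, 0, 0.1, -1.4, 2, 11, -0.1]]}}

```text
time_s: 6.95
position: [0.5733, -0.0982, 0.0458]
tool_rot: [[0.18, 0.984, -0.007], [0.984, -0.18, 0.003], [0.001, -0.007, -1.0]]
ft_force: [-0.8, -0.1, 0.0]
grip_width: 0.0386
gripper_force: 0.0
```

Call:
{"method": "move_arm", "body": {"plan": [[0, 0, 0, 0.8, 0, 0, -0.1], [0, 0, 0, 1.6, 0, 0, -0.1], [0, 0, 0, 2.4, 0, 0, -0.1], [0, 0, 0, 3.2, 0, 0, -0.1], [0, 0, 0, 3.8, 0, 0, -0.1]]}}

```text
time_s: 7.45
position: [0.5824, -0.0602, 0.0501]
tool_rot: [[0.176, 0.984, 0.001], [0.984, -0.176, -0.001], [-0.0, 0.001, -1.0]]
ft_force: [0.4, -0.8, 0.9]
grip_width: 0.0384
gripper_force: 0.7
```

```bash
python3 - <<'E'
from h import *
o=env.observe(); print(w2s(o['position']),o['ft_force'],o['wrist_torque']); go(s2w(32,-6,49),90)
E
```

```text
[ 32.85643776 -23.05500937  50.10944106] [ 0.42232564 -0.81692429  0.91289916] [-0.20857224  0.03034771 -0.00973759]
az -0.09  t cm [ 1.71 -0.09  0.11] tilt [-3.0e-04  1.4e-03 -1.0e+00]
```

Call:
{"method": "move_arm", "body": {"plan": [[0, 0, 0, 0.4, 0, 0, -0.1], [0, 0, 0, 0.8, 0, 0, -0.1], [0, 0, 0, 1.1, 0, 0, -0.1], [0, 0, 0, 1.4, 0, 0, -0.1], [0, 0, 0, 1.5, 0, 0, -0.1]]}}

```text
time_s: 7.95
position: [0.5847, -0.046, 0.0493]
tool_rot: [[0.176, 0.984, -0.0], [0.984, -0.176, 0.0], [0.0, -0.0, -1.0]]
ft_force: [-0.4, -1.9, 0.9]
grip_width: 0.0386
gripper_force: 0.7
```

Call:
{"method": "move_arm", "body": {"plan": [[0, 0, 0, 0.1, 0, 0, -0.1], [0, 0, 0, 0.2, 0, 0, -0.1], [0, 0, 0, 0.2, 0, 0, -0.1]]}}

```text
time_s: 8.25
position: [0.585, -0.0441, 0.0493]
tool_rot: [[0.176, 0.984, -0.0], [0.984, -0.176, 0.0], [0.0, -0.0, -1.0]]
ft_force: [0.4, -0.3, -0.4]
grip_width: 0.0387
gripper_force: 0.2
```

Call:
{"method": "move_arm", "body": {"plan": [[0, 0, 0, 0.1, 0, 0, -0.1], [0, 0, 0, 0.2, 0, 0, -0.1], [0, 0, 0, 0.2, 0, 0, -0.1]]}}

```text
time_s: 8.55
position: [0.5854, -0.0421, 0.0493]
tool_rot: [[0.176, 0.984, -0.0], [0.984, -0.176, 0.0], [0.0, -0.0, -1.0]]
ft_force: [-0.6, -0.2, 0.4]
grip_width: 0.0386
gripper_force: 0.3
```

```bash
python3 - <<'E'
from h import *
o=env.observe(); print(w2s(o['position']),o['ft_force'],o['wrist_torque']); go(s2w(32,-6,49),90)
E
```

```text
[32.59078275 -4.72341171 49.28311659] [-0.58733962 -0.15563182  0.37671498] [-0.05877742  0.01958737 -0.05888252]
az -0.10  t cm [-0.13 -0.06  0.03] tilt [ 1.e-04 -1.e-04 -1.e+00]
```

Call:
{"method": "move_arm", "body": {"plan": [[0, 0, 0, 0.1, 0, 0, -0.1], [0, 0, 0, 0.1, 0, 0, -0.1]]}}

```text
time_s: 8.75
position: [0.5855, -0.0421, 0.0493]
tool_rot: [[0.176, 0.984, -0.0], [0.984, -0.176, -0.002], [-0.002, -0.0, -1.0]]
ft_force: [-0.6, -5.5, -0.5]
grip_width: 0.0383
gripper_force: 2.8
```

Call:
{"method": "move_arm", "body": {"plan": [[0, 0, 0, 0.1, 0, 0, -0.1], [0, 0, 0, 0.1, 0, 0, -0.1]]}}

```text
time_s: 8.95
position: [0.5855, -0.042, 0.0494]
tool_rot: [[0.176, 0.984, -0.001], [0.984, -0.176, -0.003], [-0.003, -0.0, -1.0]]
ft_force: [-2.6, -10.0, 0.7]
grip_width: 0.0384
gripper_force: 5.3
```

Call:
{"method": "move_arm", "body": {"plan": [[0, 0, 0, -1, 0, 0, -0.2], [0, 0, 0, -2, 0, -2, -0.4], [0, 0, 8, -2, 0, -6, -0.4], [0, 0, 16, -2, -1, -10, -0.4], [0, 0, 24, -1, -4, -11, -0.4]]}}

```text
time_s: 9.45
position: [0.5469, -0.0446, 0.1631]
tool_rot: [[0.567, 0.824, 0.008], [0.824, -0.567, -0.002], [0.003, 0.008, -1.0]]
ft_force: [0.2, 0.0, 0.4]
grip_width: 0.0255
gripper_force: 0.0
```

Call:
{"method": "move_arm", "body": {"plan": [[0, 0, 8, 1, -2.5, 0, -0.4], [0, 0, 16, 2, -3, 0, -0.4], [0, 0, 24, 2, -3, 0, -0.4], [0, 0, 32, 2, -3, 0, -0.4], [0, 0, 40, 2, -3, 0, -0.4]]}}

```text
time_s: 9.95
position: [0.5309, -0.0096, 0.1593]
tool_rot: [[0.963, 0.268, 0.0], [0.268, -0.963, 0.001], [0.0, -0.001, -1.0]]
ft_force: [0.3, -0.5, 0.5]
grip_width: 0.0258
gripper_force: 0.0
```

Call:
{"method": "move_arm", "body": {"plan": [[0, 0, 8, 0, 0, 0, -0.4], [0, 0, 16, 0, 0, 0, -0.4], [0, 0, 26, 0, 0, 0, -0.4], [0, 0, 26, 0, 0, 0, -0.4]]}}

```text
time_s: 10.35
position: [0.5309, -0.0097, 0.1593]
tool_rot: [[0.984, -0.178, -0.0], [-0.178, -0.984, 0.001], [-0.0, -0.001, -1.0]]
ft_force: [0.4, 0.3, -0.5]
grip_width: 0.0255
gripper_force: 0.0
```

```bash
python3 - <<'E'
from h import *
o=env.observe(); print(w2s(o['position']),o['ft_force'],o['q']); go(s2w(-45,28,49),0)
E
```

```text
[-26.68823824  17.70523654 159.30069202] [ 0.37310443  0.29936612 -0.46752164] [-1.38483058e+01  2.36361344e+01  8.41704609e+01  3.22603419e-02
  7.22017113e+01  8.64083050e+01]
az -0.24  t cm [-1.83 -1.02 11.03] tilt [-1.e-04 -5.e-04 -1.e+00]
```

Call:
{"method": "move_arm", "body": {"plan": [[0, 0, -0.2, -1.8, -1, 0, -0.4], [0, 0, -0.2, -1.8, -1, 4, -0.4], [0, 0, -0.2, -1.8, -1, 8, -0.4], [0, 0, -0.2, -1.8, -1, 11, -0.4], [0, 0, -0.2, -1.8, -1, 11, -0.4]]}}

```text
time_s: 10.85
position: [0.5131, 0.0037, 0.0464]
tool_rot: [[0.985, -0.17, -0.007], [-0.17, -0.985, 0.002], [-0.007, -0.001, -1.0]]
ft_force: [0.3, -0.7, 0.7]
grip_width: 0.0254
gripper_force: 0.0
```

Call:
{"method": "move_arm", "body": {"plan": [[0, 0, 0, 1, 0, 0, -0.4], [0, 0, 0, 2, 0, 0, -0.4], [0, 0, 0, 2.8, 0, 0, -0.4], [0, 0, 0, 3.2, 0, 0, -0.4], [0, 0, 0, 3.3, 0, 0, -0.4]]}}

```text
time_s: 11.35
position: [0.5476, -0.0024, 0.0497]
tool_rot: [[0.985, -0.172, -0.001], [-0.172, -0.985, 0.0], [-0.001, 0.0, -1.0]]
ft_force: [-4.5, 0.6, 1.7]
grip_width: 0.0259
gripper_force: 1.9
```

Call:
{"method": "move_arm", "body": {"plan": [[0, 0, 0, 0.1, 0, 0, -0.4], [0, 0, 0, 0.1, 0, 0, -0.4]]}}

```text
time_s: 11.55
position: [0.5476, -0.0023, 0.0494]
tool_rot: [[0.985, -0.172, -0.002], [-0.172, -0.985, 0.0], [-0.002, 0.0, -1.0]]
ft_force: [-4.8, 0.5, 2.5]
grip_width: 0.0256
gripper_force: 2.5
```

```bash
python3 - <<'E'
from h import *
o=env.observe(); print(w2s(o['position']),o['ft_force'],o['q']); go(s2w(-11,28,49),0)
E
```

```text
[-11.53065734  27.88559693  49.38218742] [-4.81541567  0.48664454  2.50613454] [-1.26313436e+01  3.30322998e+01  8.90287649e+01 -7.30401720e-03
  5.80597448e+01  8.72930169e+01]
az 0.11  t cm [ 0.05 -0.01  0.04] tilt [-0.0021  0.     -1.    ]
```

Call:
{"method": "move_arm", "body": {"plan": [[0, 0, 0, 0.1, 0, 0, -0.4], [0, 0, 0, -1, 0, 0, -0.4], [0, 0, 0, -2, 0, -2, -0.2], [0, 0, -8, -2, 0, -6, -0.1], [0, 0, -16, -2, 0, -10.5, 0]]}}

```text
time_s: 12.05
position: [0.5282, 0.001, 0.1551]
tool_rot: [[0.994, 0.111, -0.002], [0.111, -0.994, 0.0], [-0.002, -0.001, -1.0]]
ft_force: [0.6, 0.3, 0.8]
grip_width: 0.0429
gripper_force: 0.0
```

```bash
python3 - <<'E'
from h import *
o=env.observe(); print(w2s(o['position'])); go(s2w(69.3,47,150),57)
out=[]
for n,(x0,y0) in(('top',(285,185)),('side',(270,222))):
    im=env.get_image(n); k=3.2; v=cv2.resize(im['color'][y0:y0+130,x0:x0+125,::-1],None,fx=k,fy=k,interpolation=2)
    P=[(0,5,66),(90,5,66),(90,65,66),(0,65,66),(0,5,66)]
    cv2.polylines(v,[np.array([(proj(im,s2w(a-.5,b+1.4,c))-[x0,y0])*k for a,b,c in P]).astype(np.int32)],False,(255,0,255),1)
    out.append(v)
cv2.imwrite('pics/c3.png',np.hstack(out))
E
```

```text
[-31.21826455  27.83267646 155.14871575]
az -40.58  t cm [10.18  1.    0.5 ] tilt [-1.6e-03 -6.0e-04 -1.0e+00]
```

View pics/c3.png

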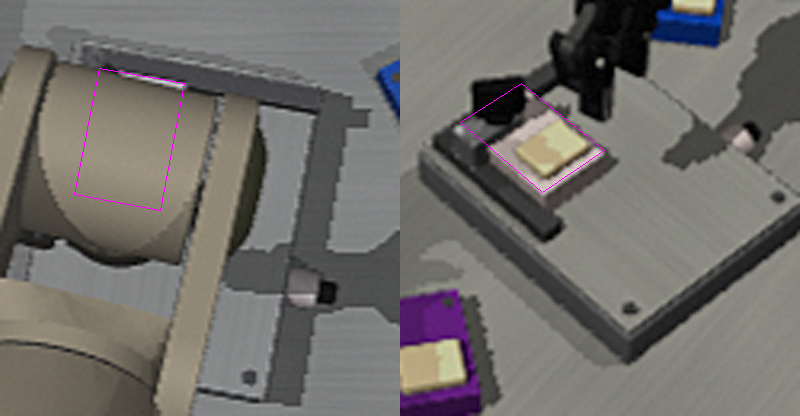

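The side crop shows the holder in the corner under the bridge, matching the predicted outline (460–605, 85–192), with the screw untouched at (500,97). Next I'll move over the screw.

Call:
{"method": "move_arm", "body": {"plan": [[0, 0, -8, 2, 0.2, 0, 0], [0, 0, -16, 5, 0.5, 0, 0], [0, 0, -24, 8, 0.8, 0, 0], [0, 0, -32, 10.2, 1, 0, 0], [0, 0, -40.5, 10.2, 1, 0, 0]]}}

```text
time_s: 12.65
position: [0.6333, 0.0017, 0.1532]
tool_rot: [[0.684, 0.73, 0.001], [0.73, -0.684, 0.0], [0.001, 0.001, -1.0]]
ft_force: [-0.5, 0.3, -0.5]
grip_width: 0.0426
gripper_force: 0.0
```

```bash
python3 - <<'E'
from h import *
o=env.observe(); print(w2s(o['position']),o['q'].round(1)); go(s2w(69.3,47,88),57)
im=env.get_image('side');x0,y0=260,180; cv2.imwrite('pics/s4.png',cv2.resize(im['color'][y0:y0+120,x0:x0+130,::-1],None,fx=4.5,fy=4.5,interpolation=2))
E
```

```text
[ 72.17837999  46.73756926 153.18123551] [-10.5  33.6  67.3   0.   79.1  32.6]
az -0.10  t cm [-0.14 -0.26  6.52] tilt [ 6.e-04  6.e-04 -1.e+00]
```

View pics/s4.png

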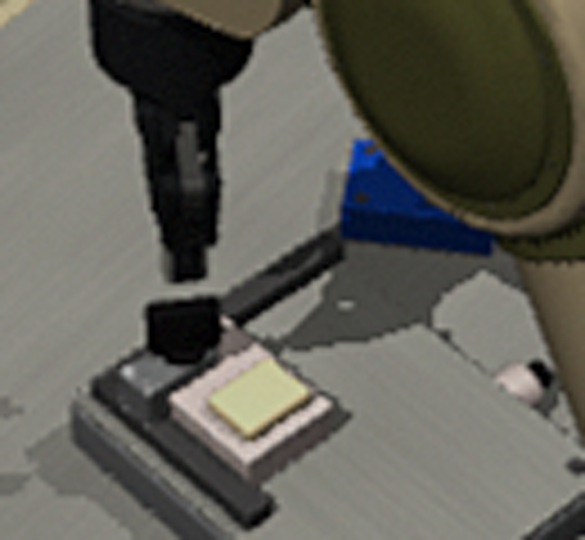

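The open fingers at (185,265) are straight above the bar at (183,328), and the bar is roughly broadside to the camera. I'll descend.

Call:
{"method": "move_arm", "body": {"plan": [[0, 0, 0, -0.1, -0.3, 0, 0], [0, 0, 0, -0.1, -0.3, 2, 0], [0, 0, 0, -0.1, -0.3, 4, 0], [0, 0, 0, -0.1, -0.3, 5.5, 0], [0, 0, 0, -0.1, -0.3, 6.4, 0]]}}

```text
time_s: 13.2
position: [0.6275, 0.0032, 0.0892]
tool_rot: [[0.69, 0.724, -0.002], [0.724, -0.69, 0.0], [-0.001, -0.001, -1.0]]
ft_force: [0.9, -0.2, -0.4]
grip_width: 0.0429
gripper_force: 0.0
```

Call:
{"method": "move_arm", "body": {"plan": [[0, 0, 0, 0, 0, 0, -0.4], [0, 0, 0, 0, 0, 0, -0.7], [0, 0, 0, 0, 0, 0, -0.9], [0, 0, 0, 0, 0, 0, -1], [0, 0, 0, 0, 0, 0, -1]], "squeeze": 25}}

```text
time_s: 13.7
position: [0.6296, 0.0019, 0.0913]
tool_rot: [[0.689, 0.725, 0.004], [0.725, -0.689, -0.002], [0.001, 0.004, -1.0]]
ft_force: [4.1, -4.4, -3.3]
grip_width: 0.0113
gripper_force: 31.1
```

```bash
python3 - <<'E'
from h import *
o=env.observe(); print(w2s(o['position']),o['ft_force'],o['wrist_torque'],o['grip_width'],o['gripper_force']); go(s2w(69.3,47,88),57)
E
```

```text
[68.47798137 46.31456576 91.27155614] [ 4.09792747 -4.42528378 -3.25005651] [-0.68191977 -0.5693157   0.00755014] 0.011341485245214725 31.078631579875946
az -0.49  t cm [0.1  0.03 0.33] tilt [ 0.001  0.004 -1.   ]
```

Call:
{"method": "move_arm", "body": {"plan": [[0, 0, 0, 0.1, 0.15, 0, -1], [0, 0, 8, 0.1, 0.15, 0, -1], [0, 0, 16, 0.1, 0.15, 0, -1], [0, 0, 24, 0.1, 0.15, 0, -1], [0, 0, 24, 0.1, 0.15, 0, -1]], "squeeze": 30}}

```text
time_s: 14.2
position: [0.6295, 0.0023, 0.0912]
tool_rot: [[0.925, 0.379, -0.001], [0.379, -0.925, -0.001], [-0.001, 0.0, -1.0]]
ft_force: [-5.2, -3.0, 2.3]
grip_width: 0.0112
gripper_force: 32.0
```

```bash
python3 - <<'E'
from h import *
o=env.observe(); print(w2s(o['position']),o['ft_force'],o['wrist_torque'],o['grip_width'],o['gripper_force']); go(s2w(69.3,47,88),0)
E
```

```text
[68.27053877 46.74692772 91.22359293] [-5.16491749 -3.00097133  2.34843792] [-0.35774878  0.86287561 -0.09448585] 0.011227433605146171 31.99174404144287
az 32.31  t cm [0.1  0.03 0.32] tilt [-1.5e-03  2.0e-04 -1.0e+00]
```

Call:
{"method": "move_arm", "body": {"plan": [[0, 0, 8, -0.15, 0, 0, -1], [0, 0, 16, -0.15, 0, 0, -1], [0, 0, 24, -0.15, 0, 0, -1], [0, 0, 24, -0.15, 0, 0, -1]]}}

```text
time_s: 14.6
position: [0.6293, 0.0028, 0.0912]
tool_rot: [[1.0, -0.027, 0.002], [-0.027, -1.0, 0.001], [0.002, -0.001, -1.0]]
ft_force: [1.1, 3.8, 0.5]
grip_width: 0.011
gripper_force: 31.9
```

```bash
python3 - <<'E'
from h import *
o=env.observe(); print(w2s(o['position']),o['ft_force'],o['wrist_torque'],o['grip_width'],o['gripper_force']); go(s2w(69.3,47,88),0)
E
```

```text
[68.05280421 47.17932047 91.21649955] [1.14711632 3.83271109 0.51992137] [ 0.73485458 -0.22487564 -0.01950499] 0.010980334190159025 31.86032474040985
az 8.49  t cm [0.12 0.04 0.32] tilt [ 0.0019 -0.001  -1.    ]
```

Call:
{"method": "move_arm", "body": {"plan": [[0, 0, 3, 0, -0.1, 0, -1], [0, 0, 6, 0, -0.1, 0, -1], [0, 0, 7, 0, -0.1, 0, -1], [0, 0, 7, 0, -0.1, 0, -1]]}}

```text
time_s: 15.0
position: [0.6294, 0.003, 0.0912]
tool_rot: [[0.99, -0.144, 0.002], [-0.144, -0.99, -0.0], [0.002, 0.0, -1.0]]
ft_force: [0.9, 0.9, 3.5]
grip_width: 0.0114
gripper_force: 32.4
```

```bash
python3 - <<'E'
from h import *
o=env.observe(); print(w2s(o['position']),o['ft_force'],o['wrist_torque'],o['grip_width'],o['gripper_force']); go(s2w(69.3,47,88),0)
E
```

```text
[68.03392621 47.41057494 91.19719729] [0.89959559 0.88172553 3.51396873] [ 0.11666016 -0.15058483 -0.02856478] 0.01138309132195224 32.35714316368103
az 1.73  t cm [0.12 0.04 0.32] tilt [ 1.9e-03  1.0e-04 -1.0e+00]
```

Call:
{"method": "move_arm", "body": {"plan": [[0, 0, 1, 0, 0, 0, -1], [0, 0, 2, 0, 0, 0, -1], [0, 0, 2, 0, 0, 0, -1]]}}

```text
time_s: 15.3
position: [0.6293, 0.0031, 0.0912]
tool_rot: [[0.984, -0.18, 0.002], [-0.18, -0.984, -0.0], [0.002, 0.0, -1.0]]
ft_force: [0.7, -0.2, 6.5]
grip_width: 0.0114
gripper_force: 32.7
```

```bash
python3 - <<'E'
from h import *
o=env.observe(); print(w2s(o['position']),o['ft_force'],o['wrist_torque'],o['grip_width'],o['gripper_force']); go(s2w(69.3,47,88),0)
E
```

```text
[68.0204462  47.47331119 91.18795255] [ 0.7414465  -0.23950484  6.52361535] [ 0.07775412 -0.22142042  0.27827687] 0.011358210553154391 32.70193040370941
az -0.35  t cm [0.13 0.05 0.32] tilt [ 1.9e-03  1.0e-04 -1.0e+00]
```

Call:
{"method": "move_arm", "body": {"plan": [[0, 0, 1, 0, 0, 0, -1], [0, 0, 2, 0, 0, 0, -1], [0, 0, 2, 0, 0, 0, -1]]}}

```text
time_s: 15.6
position: [0.6294, 0.003, 0.0912]
tool_rot: [[0.977, -0.213, 0.002], [-0.213, -0.977, -0.001], [0.002, 0.001, -1.0]]
ft_force: [0.7, -0.6, 6.9]
grip_width: 0.0114
gripper_force: 43.8
```

```bash
python3 - <<'E'
from h import *
o=env.observe(); print(w2s(o['position']),o['ft_force'],o['wrist_torque'],o['grip_width'],o['gripper_force'],o['q'][5]); go(s2w(69.3,47,88),0)
E
```

```text
[68.07602363 47.41311731 91.21177046] [ 0.67058769 -0.61031034  6.87144502] [ 0.08429641 -0.26210738  0.98094805] 0.011419741998617783 43.75617962260549 91.84076328098563
az -2.26  t cm [0.12 0.04 0.32] tilt [ 2.1e-03  6.0e-04 -1.0e+00]
```

Call:
{"method": "move_arm", "body": {"plan": [[0, 0, -8, 0, 0, 0, -1], [0, 0, -16, 0, 0, 0, -1], [0, 0, -24, 0, 0, 0, -1], [0, 0, -32, 0, 0, 0, -1], [0, 0, -40, 0, 0, 0, -1]]}}

```text
time_s: 16.1
position: [0.6294, 0.0023, 0.0912]
tool_rot: [[0.884, 0.468, 0.002], [0.468, -0.884, -0.002], [0.001, 0.002, -1.0]]
ft_force: [0.1, -4.3, 6.1]
grip_width: 0.0111
gripper_force: 32.6
```

```bash
python3 - <<'E'
from h import *
o=env.observe(); print(w2s(o['position']),o['ft_force'],o['wrist_torque'],o['grip_width'],o['gripper_force'],o['q'][5]); go(s2w(69.3,47,88),90.3)
E
```

```text
[68.21573076 46.66003895 91.20356901] [ 0.11115052 -4.29417352  6.14694974] [-0.4923806  -0.15816493 -0.0819678 ] 0.01105286899481637 32.57222056388855 51.58894180165099
az -52.35  t cm [0.11 0.04 0.32] tilt [ 9.0e-04  2.4e-03 -1.0e+00]
```

Call:
{"method": "move_arm", "body": {"plan": [[0, 0, -8, 0, 0.1, 0, -1], [0, 0, -16, 0, 0.1, 0, -1], [0, 0, -24, 0, 0.1, 0, -1], [0, 0, -32, 0, 0.1, 0, -1], [0, 0, -40, 0, 0.1, 0, -1]]}}

```text
time_s: 16.6
position: [0.63, 0.0015, 0.0912]
tool_rot: [[0.376, 0.927, 0.002], [0.927, -0.376, -0.001], [-0.0, 0.003, -1.0]]
ft_force: [2.8, -3.6, 4.4]
grip_width: 0.0114
gripper_force: 32.5
```

```bash
python3 - <<'E'
from h import *
o=env.observe(); print(w2s(o['position']),o['ft_force'],o['wrist_torque'],o['grip_width'],o['gripper_force'],o['q'][5]); go(s2w(69.3,47,88),90.3)
E
```

```text
[68.95418423 46.05394055 91.18867185] [ 2.838297   -3.64686876  4.37026904] [-0.43450176 -0.27296905 -0.08616126] 0.011449929958055069 32.49243378639221 11.516671969784596
az -12.35  t cm [0.1  0.01 0.32] tilt [-5.0e-04  2.6e-03 -1.0e+00]
```

Call:
{"method": "move_arm", "body": {"plan": [[0, 0, -6, 0, 0, 0, -1], [0, 0, -12.5, 0, 0, 0, -1], [0, 0, -12.5, 0, 0.05, 0, -1], [0, 0, -12.5, 0, 0.05, 0, -1]]}}

```text
time_s: 17.0
position: [0.6303, 0.0014, 0.0912]
tool_rot: [[0.174, 0.985, 0.002], [0.985, -0.174, -0.001], [-0.001, 0.002, -1.0]]
ft_force: [1.8, -4.0, 7.2]
grip_width: 0.0114
gripper_force: 32.7
```

```bash
python3 - <<'E'
from h import *
o=env.observe(); print(w2s(o['position']),o['ft_force'],o['wrist_torque'],o['grip_width'],o['gripper_force'],o['q'][5]); go(s2w(69.3,47,88),90.3)
out=[]
for n,(x0,y0) in(('top',(285,185)),('side',(270,222))):
    im=env.get_image(n); k=3.2; v=cv2.resize(im['color'][y0:y0+130,x0:x0+125,::-1],None,fx=k,fy=k,interpolation=2)
    out.append(v)
cv2.imwrite('pics/c5.png',np.hstack(out))
E
```

```text
[69.28215623 45.98066914 91.18696936] [ 1.81334536 -4.00331985  7.1877797 ] [-0.43119075 -0.07050142  0.06839566] 0.011399734741198693 32.65574276447296 -0.5737257525550197
az -0.27  t cm [0.1  0.   0.32] tilt [-0.001  0.002 -1.   ]
```

View pics/c5.png

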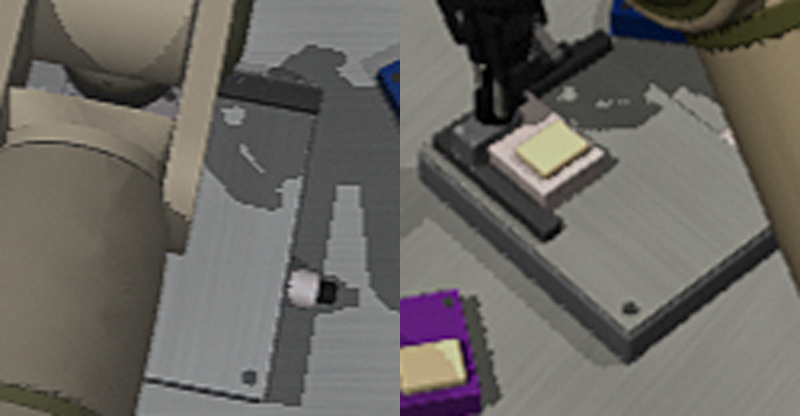

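The side crop shows the gripper holding the screw at (495,95) and the holder still square in its corner at (550,150). The tool has backed off about 90° from the seat, so I'm handing in.

```bash
python3 -c "
from rig import env
print(env.close_job())"
```

```text
the job is handed in; nothing more can be done
None
```

The job is handed in: the holder is flush in the fence corner, the thumbscrew was seated and backed off about 90°, the gripper still holds it, and the arm stayed clear of the glassware.

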